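# Ease a loaded crate over the retaining strip into its bench bay

## Robot

A 6-joint arm with a two-finger parallel gripper is mounted at the origin on the work surface. World frame = base frame: x ahead of the robot, y to its left, z up, the work surface at z = 0. Lengths are in m, angles in rad, forces in N, time in s.
With the tool pointing down it reaches from about 0.275 to 0.825 m from the base axis. Payload 5.2 kg.
Tool frame: the origin (TCP) lies midway between the tips of the shut fingers; the grasp point (between the pads) lies 19 mm behind it (env.grasp_offset is the distance from the TCP to the grasp point, in m); z points along the fingers, y is the line along which they close (so a half turn about z gives the same grasp; the last joint's range is limited). The gripper opens to 93 mm and grips with 3 to 60 N. Pads are 15 mm wide; open, the fingers measure 128 mm over their backs; the gripper's body (75 mm by 188 mm) begins 65 mm behind the grasp point.
Start: joints at [1.065, 0.259, 1.535, -0, 1.348, -0.203], TCP at [0.164, 0.525, 0.219] pointing down, gripper open.
Joint ranges: [-3.14, 3.14], [-0.91, 2.08], [0.19, 2.58], [-1.22, 4.36], [0.22, 2.71], [-3.12, 3.12]. Speed limits (rad/s): [2.57, 2.57, 3.14, 3.14, 3.14, 3.14].

## Interface

Orientations are given as a unit quaternion [w, x, y, z].
In Python, from workcell import env gives the robot as it stands.
- The arm moves only by the tool send_rows, never from a script. Its argument "plan" is a list that holds one entry, the list of rows, each a list of 7 numbers: the shift along the tool's x, y, z in shares of 1000 mm (1.0 is 1000 mm), then the turn, a rotation vector about the tool's x, y, z in parts of the range, where 1.0 means pi rad, then the closure, from 0 (fully open) to 1 (shut). In form: [[[dx, dy, dz, ax, ay, az, jaw], ...]]. A call has 1 to 20 rows; each row is the pose to reach, as a shift and turn from the pose commanded when the call began, along the tool's axes at that moment; what a row does not reach only later rows make up. A row lasts 1/10 s, in which the tool goes at most 50 mm and 8.59 degrees, less where a joint would pass 70% of its speed; a pose out of reach is approached as far as the arm can. A call with a gripper value outside its range is refused whole. The fingers move at their own pace and stop on an object; "grip_force" is the grip in N (left out, the last holds). Time passes only in rows, so rows that repeat a pose let the fingers close. It gives the time, the measured TCP pose, the force, the opening and the grip force at its end, in the units of the state.
- env.observe(): the state, without advancing time (a new reading comes with each control period).
- env.grab_frame(name): name is "scene" or "top" or "wrist"; returns the picture (420x560x3 uint8, blue, green, red); there is no depth.
- env.camera_model(name): a dict with "vertical_fov" (degrees; the focal length in pixels is half the picture's height over the tangent of half this angle, whatever the lens; pixels are square), "cx", "cy" (the principal point, pixels), "k1" (the pictures are not rectified: a ray, as slopes to the right and down, at radius r is drawn at 1 + k1 r^2 times it, then the intrinsics apply), "rvec" (rotation vector, rad) and "tvec" (3), from world to camera coordinates, as OpenCV has them; the wrist camera has in their place "T_tool_cam" (4x4, takes a point from camera to tool coordinates, whose origin is the TCP and whose axes are the flange's). Camera axes: x right, y down, z forward; pixel columns grow to the right and rows downward; lengths in m; the calibration is good to about 2 mm. A picture is of the moment at which its call begins: read the wrist's pose just before it. camera_model takes no time and is no camera call.
- env.finish_job(): hands the job in; it is judged then, once.
Trained networks look in the newest picture that a camera, given by its name, has taken for a name from the list of things; names that differ only in an ending like _2 or _b are one class to them, and where a whole thing is asked for, a point or a joint stands for the part that bears it (a point fixed in the world has none). Each returns a list of dicts, best first, with "confidence" (0 to 1); they miss things now and then, are a little off and sometimes report something else, mostly with a low value. They report only what shows in the picture. A call takes as long as a camera call.
- env.search_frame(camera, thing): "position" ([row, column] in pixels, amid what is visible of it).
- env.masks_of(camera, thing): "region" (420x560 bool, what is visible of it) and "position" ([row, column] in pixels, amid what is visible of it).
The state is a dict: "clock": time; "q": joint angles; "qd": joint speeds; "effort": joint torques, N m; "position": TCP position; "ee_rot": TCP orientation; "ft_force": force on the tool from outside, world axes, zero at the start; "ft_torque": the same for the moment, N m; "width": opening from 0.0 (shut) to 1.0 (fully open); "finger_force": force on a finger pad.
Only numpy, scipy, OpenCV 4.12 (cv2) and the standard library are available. Lean on these libraries where they do the work, as an engineer would, in place of code of your own. Each camera call takes 0.05 s, during which the arm holds its last target. There are 200 camera calls.

## Task

Put the loaded grey crate away in the wooden bay on the bench. It is too heavy to hang from its rim, so do not carry it: lift only its leading edge, rest that on the bay's front strip while its tail stays on the bench, then push it over the strip from behind, low down, until it lies flat inside and you have pressed it snugly against the adjustable back board, wherever that is set. Be gentle, never ramming the crate into the strip, rails or board, and leave the bottle, tub and clamp where they are.

Things in the scene. Friction and masses are not known exactly. Their poses are not given: they have to be found in the camera images.
- crate: Open grey plastic crate, 200 mm along its x, 150 mm along its y, 80 mm high, walls 8 mm thick, packed with cartons of screws (fast, do not shift) up to 38 mm above its underside; 0.6 to 1 kg, centre of mass low in the middle. Origin: centre of its underside, z up. It stands on the bench, its long +y side (the leading side) towards the bay, turned by up to 0.3 rad.
- bay: Wooden bay fixed to the bench, open on top, no floor (the bench is its floor). Origin: on the bench at its middle; the crate goes in along +y. Strip's inner face at y = -82.5 mm, adjustable board at +82.5 mm or up to 18 mm farther. Rails' inner faces at x = -106 and +106 mm, rails 18 mm thick, 36 mm high, flaring by 0.45 rad at the mouth, to y = -106 mm. Turned by up to 0.25 rad.
- strip: The bay's front retaining strip, the raised threshold: hardwood, 212 mm long in x, 20 mm wide in y (bay y from -102.5 to -82.5 mm), 18 mm high. Origin: centre of its underside, axes as the bay's. Fixed and rigid. A tipped crate pushed high on its rear wall binds on the strip, pushed low it rides up at about 10 N; over 45 N is ramming.
- drink_bottle: Bystander: orange drinking bottle, 68 mm across, 170 mm tall, standing left of the bay. Origin: centre of its foot.
- filler_tub: Bystander: white tub with a green band, 84 mm across, 85 mm tall, left of the bay, beyond the bottle. Origin: centre of its foot.
- bar_clamp: Bystander: steel bar clamp with a wooden handle lying flat on the bench beyond the crate, about 310 x 110 mm, 25 mm high. Origin: on its bar, at the underside.
- crate_lead (a point): Middle of the crate's leading lower edge: at y = +75 mm, z = 0 in the crate's frame. It has to come above 18 mm to pass onto the strip.
- crate_tail (a point): Middle of the crate's rear lower edge: at y = -75 mm, z = 0 in the crate's frame; 0 mm above the world's z = 0 (the bench top) when it rests on the bench.
- stop_near (a point): Point fixed to the bay: on the bench, x = 0, y = +82.5 mm in the bay's frame, axes as the bay's. The upright plywood back board (210 mm wide, 110 high, 18 thick) is clamped in the rails' tracks with its face 0 to 18 mm beyond this point; that setting is not measured: look or feel for it. The crate slides at 3 to 8 N; 2 to 15 N more seats it, over 25 N on the board is ramming.

How it is judged:
On the way, in this order (a step that is already met when the one before it is completed fails the run):
1. the crate's front rests on the strip with at least 1 N, its leading lower edge more than 17 mm above the bench and its tail edge still less than 6 mm above it (contact force between crate and strip above 1 N and height (world z) of crate_lead above 0.017 m and height (world z) of crate_tail below 0.006 m), for 0.2 s.
2. the crate lies flat on the bench behind the strip and is pressed against the back board with at least 2 N (contact force between crate and board_c0 above 2 N and y of crate in the frame of bay above -0.0075 m and angle between crate's own z axis and vertical below 0.03 rad and height (world z) of crate below 0.005 m), for 0.05 s.
At the end, for the whole second after the job is handed in: The crate lies flat on the bench (within 0.03 rad, underside within 4 mm of the bench) inside the bay between the rails, wholly behind the strip, its leading side within 4 mm of the back board and square to it within 0.04 rad, at rest and let go (y of board_c0 in the frame of crate below 0.088 m and y of crate in the frame of bay above -0.0075 m and x of crate in the frame of bay between -0.012 and 0.012 m and angle between the y axis of crate and the y axis of bay, either way round below 0.04 rad and height (world z) of crate below 0.004 m and angle between crate's own z axis and vertical below 0.03 rad and linear speed of crate below 0.01 m/s); the robot touches nothing.
It fails at once if the crate is carried: the middle of its underside comes more than 35 mm above the bench (height (world z) of crate above 0.035 m).
It fails at once if the crate is tipped by more than 0.4 rad (angle between crate's own z axis and vertical above 0.4 rad).
It fails at once if the crate is rammed: pressed with more than 25 N against the back board, or more than 45 N against the bay as a whole (strip, rails and board) (contact force between crate and board_c0 above 25 N or contact force between crate and bay above 45 N).
It fails at once if the bottle, tub or clamp is moved by more than 15 mm (distance of any of drink_bottle, filler_tub, bar_clamp from where it was at the start of the episode above 0.015 m).
It also fails if it takes over 72 s, if anything falls off the work surface, if the arm or the gripper's body presses on something with over 40 N, if the wrist force passes 120 N, or if a joint passes its speed limit or range.

## Working session

There is one attempt and no reset: what is moved stays moved. The work goes in short steps, Python scripts to look and compute and a tool call to move; the robot and the scene stay as the last step left them, time stands still between calls to the robot, and variables do not carry over. Pictures are saved under pics/ and viewed, at most 10 in all, crops included, and the job is handed in when it is done.

Besides the shell and the picture viewer there is one more tool, called after "Request:" in YAML: its name, and indented under it one key for each argument. send_rows: Moves the arm, as the interface text tells. Its arguments: {"type":"object","properties":{"plan":{"type":"array"},"grip_force":{"type":"number"}},"required":["plan"]}

```bash
mkdir -p pics; ls
cat > h.py <<'E'
import numpy as np,cv2
from workcell import env
from scipy.spatial.transform import Rotation as R
def K(m): 
    f=210/np.tan(np.radians(m['vertical_fov'])/2); return f
def ray(cam,px,st=None):  # px (col,row) -> origin, dir world
    m=env.camera_model(cam); f=K(m); d=(np.array(px,float)-[m['cx'],m['cy']])/f
    u=d.copy()
    for _ in range(20): u=d/(1+m['k1']*(u@u))
    v=np.array([u[0],u[1],1])
    if 'T_tool_cam' in m:
        T=np.array(m['T_tool_cam']); q=st['ee_rot']; Rt=R.from_quat([q[1],q[2],q[3],q[0]]).as_matrix()
        return Rt@T[:3,3]+st['position'], Rt@T[:3,:3]@v
    Rw=cv2.Rodrigues(np.array(m['rvec'],float))[0]; 
    return -Rw.T@np.array(m['tvec'],float).ravel(), Rw.T@v
def at(cam,px,z,st=None):
    o,d=ray(cam,px,st); return o+d*(z-o[2])/d[2]
def proj(cam,P,st=None):
    m=env.camera_model(cam); f=K(m); P=np.atleast_2d(np.array(P,float))
    if 'T_tool_cam' in m:
        T=np.array(m['T_tool_cam']); q=st['ee_rot']; Rt=R.from_quat([q[1],q[2],q[3],q[0]]).as_matrix()
        c=((P-st['position'])@Rt-T[:3,3])@T[:3,:3]
    else:
        c=P@cv2.Rodrigues(np.array(m['rvec'],float))[0].T+np.array(m['tvec'],float).ravel()
    s=c[:,:2]/c[:,2:]; s=s*(1+m['k1']*(s**2).sum(1,keepdims=True)); return s*f+[m['cx'],m['cy']]
E
python3 - <<'E'
from h import *
s=env.observe(); print(s)
for c in ['top','scene','wrist']:
    im=env.grab_frame(c); cv2.imwrite(f'pics/{c}0.png',im)
    for t in ['crate','bay','strip','drink_bottle','filler_tub','bar_clamp']:
        r=env.search_frame(c,t); print(c,t,[(np.round(x['position']),round(x['confidence'],2)) for x in r[:2]])
    print(env.camera_model(c))
E
```

```text
pics
{'clock': 0.0, 'q': array([ 1.06523738e+00,  2.59348125e-01,  1.53608480e+00, -6.39375320e-06,
        1.34799302e+00, -2.02833360e-01]), 'qd': array([ 6.83604625e-05,  7.62682001e-04, -1.03671516e-03, -1.17529281e-04,
        8.38288591e-04,  5.11462533e-04]), 'effort': array([ 1.18700813e-03, -4.37296700e+01, -2.84016734e+01,  7.22135953e-02,
        4.12136642e-02, -1.96671535e-04]), 'position': array([0.16369373, 0.52450095, 0.21781426]), 'ee_rot': array([-3.15003363e-04,  1.50784721e-01,  9.88566198e-01, -8.60828940e-04]), 'ft_force': array([-0.56751591, -0.43006998,  0.37466695]), 'ft_torque': array([ 0.01553998, -0.00225866, -0.01669698]), 'finger_force': 0.0, 'width': 0.9991647815317124}
top crate [(array([215., 421.]), 0.88)]
top bay [(array([208., 237.]), 0.69)]
top strip []
top drink_bottle [(array([266., 144.]), 0.6)]
top filler_tub [(array([194., 150.]), 0.79), (array([266., 143.]), 0.28)]
top bar_clamp [(array([115., 365.]), 0.92)]
{'vertical_fov': 44.86107556072058, 'cx': 289.05242272716333, 'cy': 199.622576984406, 'k1': -0.08082243860595607, 'rvec': array([ 2.190
[... 540 characters left out ...]
[ 1.62212154,  2.19776756, -0.66219017]), 'tvec': array([ 0.06595228, -0.47862148,  1.59855839])}
wrist crate []
wrist bay []
wrist strip []
wrist drink_bottle [(array([355., 284.]), 0.81)]
wrist filler_tub []
wrist bar_clamp []
{'vertical_fov': 69.35174881834753, 'cx': 274.76061602937153, 'cy': 211.5928668268524, 'k1': -0.016206479548106664, 'T_tool_cam': array([[-4.95074820e-04, -9.62181440e-01, -2.72408942e-01,
         7.51746958e-02],
       [ 9.99999790e-01, -5.90191999e-04,  2.67234515e-04,
         3.27542772e-04],
       [-4.17901668e-04, -2.72408752e-01,  9.62181530e-01,
        -1.66184436e-01],
       [ 0.00000000e+00,  0.00000000e+00,  0.00000000e+00,
         1.00000000e+00]])}
```

Run:
```python
import cv2
a=cv2.imread('pics/top0.png');cv2.imwrite('pics/top0b.png',cv2.resize(a[60:340,100:520],(800,533),interpolation=cv2.INTER_CUBIC))
a=cv2.imread('pics/scene0.png');cv2.imwrite('pics/scene0b.png',cv2.resize(a[60:340,60:480],(800,533),interpolation=cv2.INTER_CUBIC))
```

```text
(no output)
```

View pics/top0b.png

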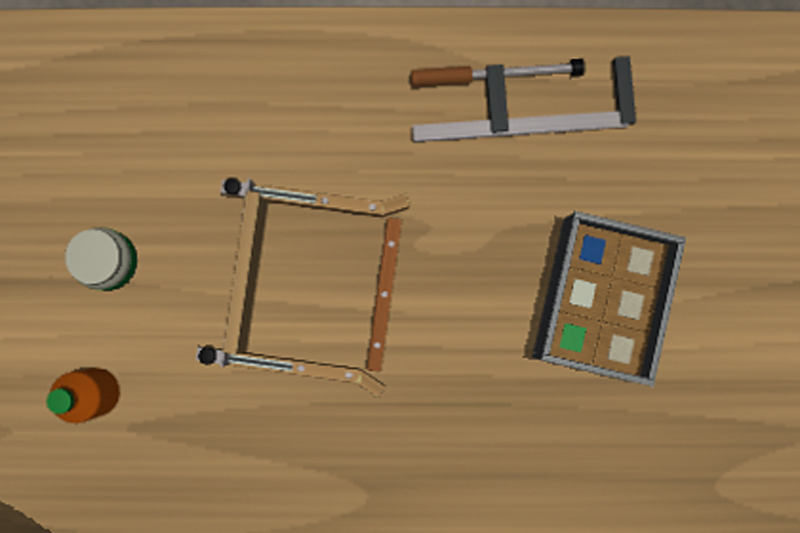

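View pics/scene0b.png

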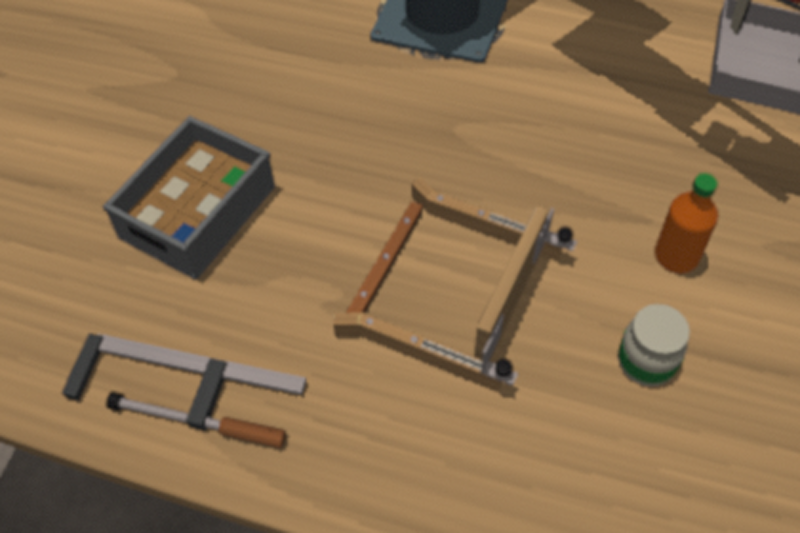

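The top view shows the crate at crop ≈(612,298) with its leading side to the left, and the bay at (315,285) with the strip at (385,295). The scene view agrees. I'll fit poses to the corners in both views.

```bash
cat >> h.py <<'E'
from scipy.optimize import least_squares
def fit(obs,x0,free_h=False):
    """obs: list (cam,st,local xyz,px); pose x,y,yaw"""
    def f(p):
        M=R.from_euler('z',p[2]).as_matrix(); r=[]
        for c,st,l,px in obs:
            P=M@np.array(l)+[p[0],p[1],p[3] if len(p)>3 else 0]; r+=list(proj(c,P,st)[0]-px)
        return np.array(r)
    s=least_squares(f,x0,loss='soft_l1'); return s.x,f(s.x).reshape(-1,2)
E
cat > a.py <<'E'
from h import *
np.set_printoptions(precision=4,suppress=True)
s=800/420
T=lambda x,y:np.array([x/s+100,y/s+60]); S=lambda x,y:np.array([x/s+60,y/s+60])
c=[('top',None,(.1,.075,.08),T(575,213)),('top',None,(.1,-.075,.08),T(684,238)),('top',None,(-.1,-.075,.08),T(654,384)),('top',None,(-.1,.075,.08),T(540,359)),
('scene',None,(-.1,-.075,.08),S(190,119)),('scene',None,(-.1,.075,.08),S(271,155)),('scene',None,(.1,-.075,.08),S(107,208)),('scene',None,(.1,.075,.0),S(197,277))]
p,r=fit(c,[.5,-.3,0.]);print('crate',p);print(r)
p,r=fit(c,[.5,-.3,0.,0]);print('crate z free',p)
b=[('top',None,(.106,-.0825,.018),T(388,218)),('top',None,(.106,-.1025,.018),T(402,219)),('top',None,(-.106,-.1025,.018),T(381,371)),('top',None,(-.106,-.0825,.018),T(367,371)),
('scene',None,(.106,-.1025,.018),S(347,312)),('scene',None,(-.106,-.0825,.018),S(425,207))]
p,r=fit(b,[.5,.1,0.]);print('bay',p);print(r)
M=R.from_euler('z',p[2]).as_matrix()
for q in [(260,195),(240,355),(247,193),(226,353)]: print('board top', M.T@(at('top',T(*q),.11)-[p[0],p[1],0]))
for q in [(547,210),(480,333)]: print('board top sc', M.T@(at('scene',S(*q),.11)-[p[0],p[1],0]))
E
python3 a.py
```

```text
crate [ 0.5309 -0.2286 -0.2289]
[[-0.6699 -1.1889]
 [-0.1285 -0.6243]
 [-1.2225  0.5813]
 [ 0.2955  0.0969]
 [ 0.009  -2.4462]
 [-0.4443 -2.2468]
 [-1.654  -1.5807]
 [ 0.1989  1.666 ]]
crate z free [ 0.5299 -0.2312 -0.2303 -0.0097]
bay [ 0.5495  0.1626 -0.1355]
[[-0.5086 -0.6378]
 [-0.3056 -0.1254]
 [-0.2932  0.439 ]
 [-0.5558 -0.6208]
 [-0.7382 -0.8801]
 [-0.9053 -1.8121]]
board top [0.1016 0.0836 0.11  ]
board top [-0.105   0.0796  0.11  ]
board top [0.1019 0.1006 0.11  ]
board top [-0.105   0.0977  0.11  ]
board top sc [-0.0997  0.1021  0.11  ]
board top sc [0.1137 0.093  0.11  ]
```

```bash
cat >> h.py <<'E'
np.set_printoptions(precision=4,suppress=True)
def Rq(q): return R.from_quat([q[1],q[2],q[3],q[0]])
def tool(yaw,tilt=0,side=1):
    """tool down; side=1: tool y along local +y of a frame turned by yaw (grasp of a wall); side=0: tool y along local -x.., tilt: local turn about local x"""
    b=np.array([[-1,0,0],[0,1,0],[0,0,-1]]).T if side==1 else np.array([[0,1,0],[1,0,0],[0,0,-1]]).T
    return R.from_euler('z',yaw)*R.from_euler('x',tilt)*R.from_matrix(b)
def rel(P,Rt,st=None):
    st=st or env.observe(); R0=Rq(st['ee_rot'])
    d=R0.inv().apply(np.array(P)-st['position'])*1000; return np.r_[np.round(d,1),np.round((R0.inv()*Rt).as_rotvec(),4)]
E
python3 - <<'E'
from h import *
print(rel([.537,.071,.24],tool(-.1355)))
print(rel([.546,-.161,.22],tool(-.23)))
E
```

```text
[-491.4    -322.1     -21.3       0.        0.       -0.1673]
[-569.2    -540.9      -1.4       0.        0.       -0.0728]
```

The manual's scale: shifts go in shares of 1000 mm and turns go in shares of pi rad. Converting my numbers, -491 mm / 1000 = -0.491, -322 mm / 1000 = -0.322, -0.167 rad / 3.1416 = -0.0532.

Request:
send_rows:
  plan:
    - [[-0.02,-0.015,-0.04,0,0,0,0],[-0.491,-0.322,-0.03,0,0,-0.0532,0],[-0.491,-0.322,-0.022,0,0,-0.0532,0],[-0.491,-0.322,-0.022,0,0,-0.0532,0],[-0.491,-0.322,-0.022,0,0,-0.0532,0],[-0.491,-0.322,-0.022,0,0,-0.0532,0],[-0.491,-0.322,-0.022,0,0,-0.0532,0],[-0.491,-0.322,-0.022,0,0,-0.0532,0],[-0.491,-0.322,-0.022,0,0,-0.0532,0],[-0.491,-0.322,-0.022,0,0,-0.0532,0],[-0.491,-0.322,-0.022,0,0,-0.0532,0],[-0.491,-0.322,-0.022,0,0,-0.0532,0],[-0.491,-0.322,-0.022,0,0,-0.0532,0],[-0.491,-0.322,-0.022,0,0,-0.0532,0],[-0.491,-0.322,-0.022,0,0,-0.0532,0],[-0.491,-0.322,-0.022,0,0,-0.0532,0],[-0.491,-0.322,-0.022,0,0,-0.0532,0]]

```text
clock: 2.75
position: [0.5358, 0.0727, 0.2411]
ee_rot: [0.0, 0.067, 0.998, 0.0]
ft_force: [0.3, -0.3, 0.2]
width: 1.0
finger_force: 0.0
```

Run:
```python
from h import *
import pickle
s=env.observe();im=env.grab_frame('wrist');cv2.imwrite('pics/w1.png',im);pickle.dump(s,open('w1.pkl','wb'))
cv2.imwrite('pics/w1b.png',cv2.resize(im,(784,588)))
print(rel([.546,-.161,.22],tool(-.23)), proj('wrist',[[.537,.071,.018]],s))
```

```text
[ -41.1    -230.2      21.        0.0002    0.0004    0.0963] [[273.2405 186.643 ]]
```

View pics/w1b.png

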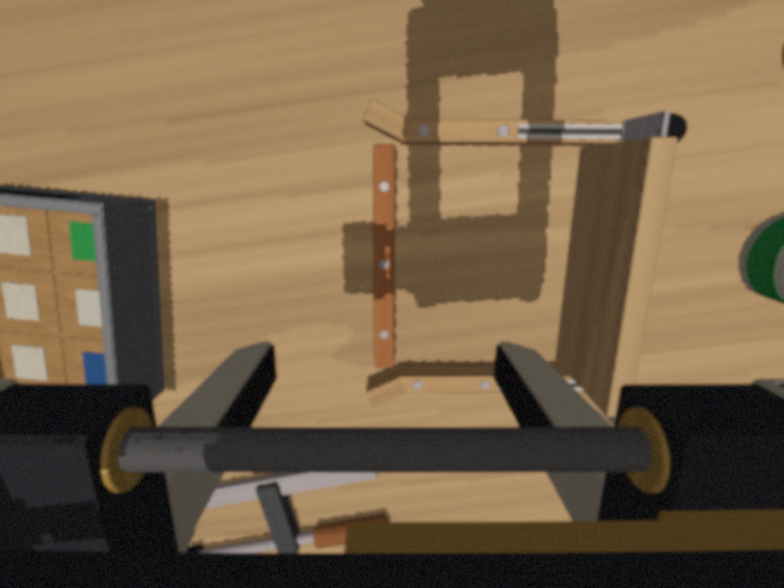

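The wrist view shows the strip with ends at ≈(383,144) and (384,366) in the enlarged picture. The board's foot runs from (583,147) to (558,372), and the crate is on the left.

Run:
```python
from h import *
import pickle
s=pickle.load(open('w1.pkl','rb'))
W=lambda x,y:np.array([x/1.4,y/1.4])
b=[('wrist',s,(-.106,-.1025,.018),W(373,144)),('wrist',s,(-.106,-.0825,.018),W(393.5,144)),('wrist',s,(.106,-.1025,.018),W(375.5,366)),('wrist',s,(.106,-.0825,.018),W(394.5,366))]
p,r=fit(b,[.5,.1,0.]);print('bay',p);print(r)
M=R.from_euler('z',p[2]).as_matrix()
for q,z in [((583,147),0),((558,372),0),((650,139),.11),((621,330),.11),((678,139),.11)]: print('board', M.T@(at('wrist',W(*q),z,s)-[p[0],p[1],0]))
print('rails',[M.T@(at('wrist',W(*q),.036,s)-[p[0],p[1],0]) for q in [(500,139),(500,377)]])
```

```text
bay [ 0.5509  0.164  -0.1268]
[[-0.9384 -0.6144]
 [ 0.926  -0.7434]
 [-0.3526  1.2051]
 [ 0.3599  1.1033]]
board [-0.103   0.0894  0.    ]
board [0.1212 0.0896 0.    ]
board [-0.1014  0.0847  0.11  ]
board [0.0333 0.0844 0.11  ]
board [-0.1014  0.1035  0.11  ]
rails [array([-0.1073,  0.0038,  0.036 ]), array([0.1083, 0.0181, 0.036 ])]
```

Converted, -230 mm / 1000 = -0.23, -41 mm / 1000 = -0.041, 0.096 rad / 3.1416 = 0.0306.

Request:
send_rows:
  plan:
    - [[-0.041,-0.23,0.021,0,0,0.0306,0],[-0.041,-0.23,0.021,0,0,0.0306,0],[-0.041,-0.23,0.021,0,0,0.0306,0],[-0.041,-0.23,0.021,0,0,0.0306,0],[-0.041,-0.23,0.021,0,0,0.0306,0],[-0.041,-0.23,0.021,0,0,0.0306,0],[-0.041,-0.23,0.021,0,0,0.0306,0],[-0.041,-0.23,0.021,0,0,0.0306,0],[-0.041,-0.23,0.021,0,0,0.0306,0],[-0.041,-0.23,0.021,0,0,0.0306,0]]

```text
clock: 3.8
position: [0.5463, -0.1608, 0.22]
ee_rot: [0.0, 0.115, 0.993, -0.0]
ft_force: [0.2, -0.7, -0.1]
width: 0.999
finger_force: 0.0
```

Run:
```python
from h import *
import pickle
s=env.observe();im=env.grab_frame('wrist');cv2.imwrite('pics/w2.png',im);pickle.dump(s,open('w2.pkl','wb'))
cv2.imwrite('pics/w2b.png',cv2.resize(im,(784,588)))
print(s['position'])
```

```text
[ 0.5463 -0.1608  0.22  ]
```

View pics/w2b.png

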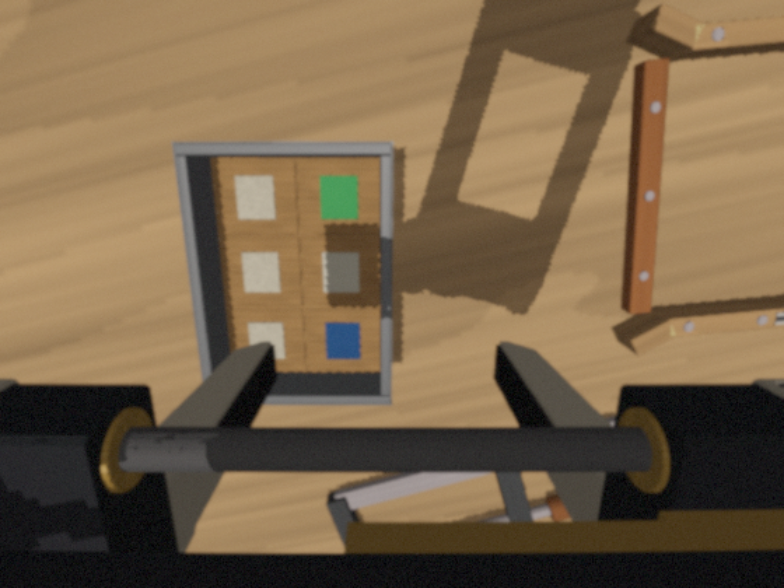

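The crate's rim corners are at (174,144), (392,144), (391,403) and (204,404) in the enlarged picture. The strip is visible at the right, from (640,60) to (651,312).

```bash
cat >> a.py <<'E'
print('-----')
import pickle
s1=pickle.load(open('w1.pkl','rb'));s2=pickle.load(open('w2.pkl','rb'))
W=lambda x,y:np.array([x/1.4,y/1.4])
cw=[('wrist',s2,(-.1,-.075,.08),W(174,144)),('wrist',s2,(-.1,.075,.08),W(392.5,143.5)),('wrist',s2,(.1,.075,.08),W(391.5,403)),('wrist',s2,(.1,-.075,.08),W(203,404))]
p,r=fit(cw,[.5,-.2,-.2]);print('crate w',p);print(r)
print('z free',fit(cw,[.5,-.2,-.2,0])[0],fit(c+cw,[.5,-.2,-.2,0])[0],fit(c+cw,[.5,-.2,-.2])[0])
b1=[('wrist',s1,(-.106,-.1025,.018),W(373,144)),('wrist',s1,(-.106,-.0825,.018),W(393.5,144)),('wrist',s1,(.106,-.1025,.018),W(375.5,366)),('wrist',s1,(.106,-.0825,.018),W(394.5,366))]
b2=[('wrist',s2,(-.106,-.1025,.018),W(640,60)),('wrist',s2,(-.106,-.0825,.018),W(668,60)),('wrist',s2,(.106,-.1025,.018),W(623,312)),('wrist',s2,(.106,-.0825,.018),W(651,312))]
p,r=fit(b2,[.5,.1,-.1]);print('bay w2',p);print(r)
p,r=fit(b1+b2,[.5,.1,-.1]);print('bay w12',p)
p,r=fit(b+b1+b2,[.5,.1,-.1]);print('bay all',p,fit(b+b1+b2,[.5,.1,-.1,0])[0])
E
python3 a.py | sed '1,/-----/d'
```

```text
crate w [ 0.5334 -0.2291 -0.2339]
[[-0.5913 -0.7561]
 [ 0.2162 -0.2469]
 [-0.6202  1.6492]
 [ 1.8152  0.3155]]Traceback (most recent call last):
  File "a.py", line 21, in <module>
    print('z free',fit(cw,[.5,-.2,-.2,0])[0],fit(c+cw,[.5,-.2,-.2,0])[0],fit(c+cw,[.5,-.2,-.2])[0])
                                                                         ~~~^^^^^^^^^^^^^^^^^^^
  File "h.py", line 34, in fit
    s=least_squares(f,x0,loss='soft_l1'); return s.x,f(s.x).reshape(-1,2)
    return func(*args, **kwargs)
    result = trf(vector_fun.fun, vector_fun.jac, x0, f0, J0, lb, ub, ftol, xtol,
                 gtol, max_nfev, x_scale, loss_function, tr_solver,
                 tr_options.copy(), verbose, callback=callback_wrapped)
    return trf_no_bounds(
        fun, jac, x0, f0, J0, ftol, xtol, gtol, max_nfev, x_scale,
        loss_function, tr_solver, tr_options, verbose, callback=callback)
    f_new = fun(x_new)
    self._update_fun()
    ~~~~~~~~~~~~~~~~^^
    self.f = self.fun_wrapped(xp_copy(self.x))
             ~~~~~~~~~~~~~~~~^^^^^^^^^^^^^^^^^
    return np.atleast_1d(self.fun(x))
                         ~~~~~~~~^^^
    return self.f(x, *self.args, **self.kwargs)
           ~~~~~~^^^^^^^^^^^^^^^^^^^^^^^^^^^^^^
  File "h.py", line 32, in f
    P=M@np.array(l)+[p[0],p[1],p[3] if len(p)>3 else 0]; r+=list(proj(c,P,st)[0]-px)
                                                                 ~~~~^^^^^^^^
  File "h.py", line 19, in proj
    m=env.camera_model(cam); f=K(m); P=np.atleast_2d(np.array(P,float))
ValueError: time passes only in moves, steps and waits
```

```bash
python3 - <<'E'
t=open('h.py').read()
t=t.replace("from workcell import env\n","from workcell import env\nCM={c:env.camera_model(c) for c in ['top','scene','wrist']}\n",1).replace("m=env.camera_model(cam)","m=CM[cam]")
open('h.py','w').write(t)
E
python3 a.py | sed '1,/-----/d'; python3 -c "
from h import *
print(env.observe()['clock'])"
```

```text
crate w [ 0.5334 -0.2291 -0.2339]
[[-0.5913 -0.7561]
 [ 0.2162 -0.2469]
 [-0.6202  1.6492]
 [ 1.8152  0.3155]]
z free [ 0.5335 -0.2294 -0.2323 -0.0016] [ 0.5331 -0.2293 -0.2313 -0.0022] [ 0.5329 -0.2289 -0.2323]
bay w2 [ 0.5515  0.1607 -0.1325]
[[ 0.8484 -0.2098]
 [-1.0144 -1.9504]
 [ 2.8052  2.1297]
 [-1.6277  0.6693]]
bay w12 [ 0.551   0.1626 -0.1264]
bay all [ 0.5508  0.1626 -0.1284] [ 0.5513  0.1635 -0.1309 -0.0044]
3.85
```

Run:
```python
from h import *
print(rel([.5493,-.1599,.05],tool(-.232)))
```

```text
[ -2.6      1.8    170.      -0.0001   0.0005   0.002 ]
```

Converted, 170 mm / 1000 = 0.17, -2.6 mm / 1000 = -0.0026, 0.002 rad / 3.1416 = 0.0006.

Request:
send_rows:
  plan:
    - [[-0.0026,0.0018,0.04,0,0,0.0006,0],[-0.0026,0.0018,0.08,0,0,0.0006,0],[-0.0026,0.0018,0.12,0,0,0.0006,0],[-0.0026,0.0018,0.15,0,0,0.0006,0],[-0.0026,0.0018,0.17,0,0,0.0006,0],[-0.0026,0.0018,0.17,0,0,0.0006,0.3],[-0.0026,0.0018,0.17,0,0,0.0006,0.6],[-0.0026,0.0018,0.17,0,0,0.0006,0.85],[-0.0026,0.0018,0.17,0,0,0.0006,1],[-0.0026,0.0018,0.17,0,0,0.0006,1],[-0.0026,0.0018,0.17,0,0,0.0006,1],[-0.0026,0.0018,0.17,0,0,0.0006,1],[-0.0026,0.0018,0.17,0,0,0.0006,1],[-0.0026,0.0018,0.17,0,0,0.0006,1]]
  grip_force: 40

```text
clock: 5.25
position: [0.549, -0.1611, 0.0497]
ee_rot: [-0.0, 0.117, 0.993, 0.0]
ft_force: [-0.0, -0.3, -1.1]
width: 0.278
finger_force: 0.0
```

```bash
cat > g.py <<'E'
from h import *
s=env.observe(); print(s['position'],s['width']*93,s['ft_force'],s['finger_force'])
crate=(.533,-.229,-.232); bay=(.551,.1626,-.130)
def gp(tail,yaw,th):
    M=R.from_euler('z',yaw)*R.from_euler('x',th)
    return M.apply([0,.146,.05])+[*tail,0],tool(yaw,th)
loc=lambda b,x,y:np.array(b[:2])+R.from_euler('z',b[2]).as_matrix()[:2,:2]@[x,y]
t0=loc(crate,0,-.075)
# shift so the start matches the measured tool
P,Rt=gp(t0,crate[2],0); print('offs',P-s['position'])
for th in [.06,.12,.17]: print(th,rel(*gp(t0,crate[2],th)))
t1=loc(bay,0,-.089-.15*np.cos(.17))
for k in np.linspace(0,1,6)[1:]: print(k,rel(*gp(t0+(t1-t0)*k,crate[2]+(bay[2]-crate[2])*min(1,k),.17)))
print('low',rel(*gp(t1,bay[2],.118)))
print(t0,t1)
E
python3 g.py
```

```text
[ 0.549  -0.1611  0.0497] 25.81475593646124 [-0.0373 -0.2784 -1.0911] 0.0
offs [0.0003 0.0012 0.0003]
0.06 [-0.     -2.1    -9.     -0.06    0.     -0.0019]
0.12 [ -0.      -5.8    -17.5     -0.12     0.0001  -0.0019]
0.17 [ -0.      -9.4    -24.3     -0.17     0.0001  -0.0019]
0.2 [ 12.5     35.5    -24.3     -0.17     0.0019  -0.0222]
0.4 [ 25.      80.3    -24.3     -0.1699   0.0036  -0.0426]
0.6000000000000001 [ 37.5    125.1    -24.3     -0.1699   0.0053  -0.0629]
0.8 [ 50.1    169.8    -24.3     -0.1699   0.0071  -0.0833]
1.0 [ 62.6    214.4    -24.3     -0.1698   0.0088  -0.1036]
low [ 63.     218.1    -17.2     -0.1179   0.0061  -0.1038]
[ 0.5158 -0.302 ] [ 0.5203 -0.0722]
```

Request:
send_rows:
  plan:
    - [[0,0,0,0,0,0,1],[0,0,0,0,0,0,1],[0,0,0,0,0,0,1],[0,0,0,0,0,0,1],[0,0,0,0,0,0,1],[0,0,0,0,0,0,1],[0,0,0,0,0,0,1]]

```text
clock: 5.95
position: [0.549, -0.161, 0.0496]
ee_rot: [-0.0, 0.117, 0.993, 0.0]
ft_force: [0.4, 0.7, -0.9]
width: 0.08
finger_force: 40.0
```

```bash
python3 g.py
```

```text
[ 0.549  -0.161   0.0496] 7.475272250063326 [ 0.3942  0.7104 -0.9497] 39.999276995658875
offs [0.0003 0.0011 0.0004]
0.06 [-0.1    -2.1    -9.1    -0.0599 -0.0001 -0.0018]
0.12 [ -0.1     -5.9    -17.5     -0.1199  -0.      -0.0018]
0.17 [ -0.1     -9.4    -24.4     -0.1699   0.      -0.0018]
0.2 [ 12.5     35.4    -24.4     -0.1699   0.0017  -0.0222]
0.4 [ 25.      80.3    -24.4     -0.1699   0.0035  -0.0425]
0.6000000000000001 [ 37.5    125.     -24.4     -0.1698   0.0052  -0.0629]
0.8 [ 50.     169.7    -24.4     -0.1698   0.007   -0.0832]
1.0 [ 62.5    214.4    -24.4     -0.1697   0.0087  -0.1036]
low [ 62.9    218.     -17.2     -0.1178   0.006   -0.1037]
[ 0.5158 -0.302 ] [ 0.5203 -0.0722]
```

Converted, -24.4 mm / 1000 = -0.0244, -21 mm / 1000 = -0.021, -0.17 rad / 3.1416 = -0.0541.

Request:
send_rows:
  plan:
    - [[0,-0.0007,-0.0015,-0.0032,0,0,1],[0,-0.0013,-0.003,-0.0064,0,0,1],[0,-0.0022,-0.006,-0.0127,0,0,1],[0,-0.0032,-0.009,-0.0191,0,0,1],[0,-0.005,-0.0133,-0.0286,0,0,1],[0,-0.007,-0.0176,-0.0382,0,0,1],[0,-0.0087,-0.021,-0.0462,0,0,1],[0,-0.0105,-0.0244,-0.0541,0,0,1],[0,-0.0105,-0.0244,-0.0541,0,0,1],[0,-0.0105,-0.0244,-0.0541,0,0,1]]

```text
clock: 6.95
position: [0.5462, -0.1719, 0.0736]
ee_rot: [0.01, 0.117, 0.99, 0.084]
ft_force: [0.5, -2.0, -6.9]
width: 0.084
finger_force: 40.0
```

```bash
python3 g.py
python3 - <<'E'
from h import *
im=env.grab_frame('scene');cv2.imwrite('pics/s1.png',cv2.resize(im[80:280,80:360],(784,560)))
E
```

```text
[ 0.5462 -0.1719  0.0736] 7.842428692089585 [ 0.4907 -2.0449 -6.9062] 39.99727249145508
offs [ 0.0032  0.012  -0.0236]
0.06 [-0.3     6.5    16.3     0.1092 -0.0004 -0.0026]
0.12 [-0.3     4.2     7.3     0.0492 -0.0003 -0.0026]
0.17 [-0.3     1.9    -0.     -0.0008 -0.0002 -0.0026]
0.2 [12.3    46.1     7.6    -0.0008  0.0032 -0.0227]
0.4 [24.8    90.3    15.1    -0.0008  0.0066 -0.0428]
0.6000000000000001 [ 37.4    134.4     22.7     -0.0007   0.0101  -0.0629]
0.8 [ 49.9    178.5     30.2     -0.0007   0.0135  -0.083 ]
1.0 [ 62.5    222.5     37.7     -0.0007   0.017   -0.1031]
low [ 62.8    224.9     45.4      0.0512   0.0143  -0.1035]
[ 0.5158 -0.302 ] [ 0.5203 -0.0722]
```

View pics/s1.png

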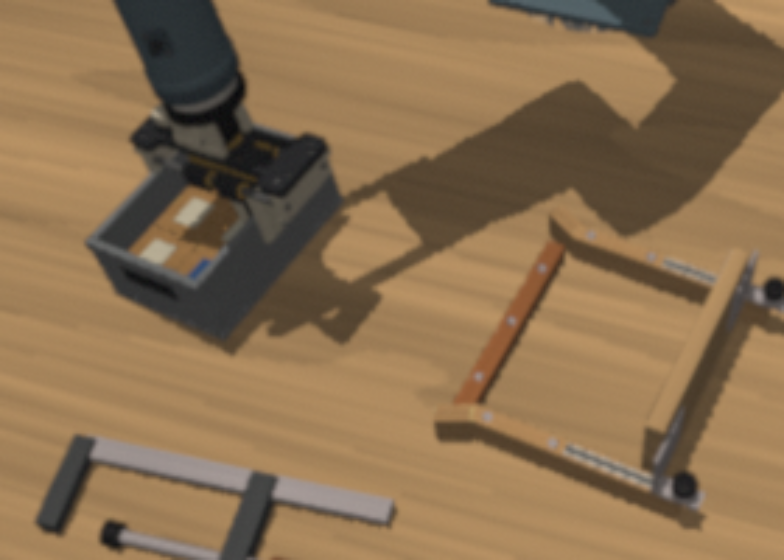

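Converted, 178 mm / 1000 = 0.178, 1.9 mm / 1000 = 0.0019, -0.103 rad / 3.1416 = -0.0328.

Request:
send_rows:
  plan:
    - [[0.003,0.011,0.0019,0,0.0003,-0.0019,1],[0.006,0.022,0.0038,0,0.0006,-0.0035,1],[0.009,0.033,0.0057,0,0.0008,-0.0054,1],[0.012,0.044,0.0075,0,0.001,-0.007,1],[0.015,0.056,0.0094,0,0.0013,-0.0086,1],[0.0185,0.067,0.0113,0,0.0016,-0.0102,1],[0.0215,0.078,0.0132,0,0.0019,-0.0121,1],[0.0248,0.09,0.0151,0,0.0021,-0.0137,1],[0.028,0.101,0.017,0,0.0024,-0.0153,1],[0.031,0.112,0.0189,0,0.0025,-0.0169,1],[0.034,0.123,0.0208,0,0.0029,-0.0185,1],[0.0374,0.134,0.0227,0,0.0032,-0.0201,1],[0.0405,0.145,0.0246,0,0.0035,-0.0223,1],[0.0436,0.156,0.0264,0,0.0038,-0.0255,1],[0.0467,0.167,0.0283,0,0.0041,-0.0293,1],[0.0499,0.178,0.0302,0,0.0046,-0.0328,1],[0.0499,0.178,0.0302,0,0.0046,-0.0328,1],[0.0499,0.178,0.0302,0,0.0046,-0.0328,1]]

```text
clock: 8.8
position: [0.54, 0.0161, 0.0744]
ee_rot: [0.007, 0.064, 0.994, 0.084]
ft_force: [0.8, -0.2, -8.9]
width: 0.086
finger_force: 40.0
```

Run:
```python
from h import *
import pickle
s=env.observe();im=env.grab_frame('wrist');cv2.imwrite('pics/w3.png',im);pickle.dump(s,open('w3.pkl','wb'))
cv2.imwrite('pics/w3b.png',cv2.resize(im,(784,588)))
print(s['position'],s['ft_force'],s['ft_torque'],s['width'])
```

```text
[0.54   0.0161 0.0744] [ 0.8267 -0.1648 -8.9131] [ 0.2153 -0.0241 -0.0174] 0.08594055378988896
```

View pics/w3b.png

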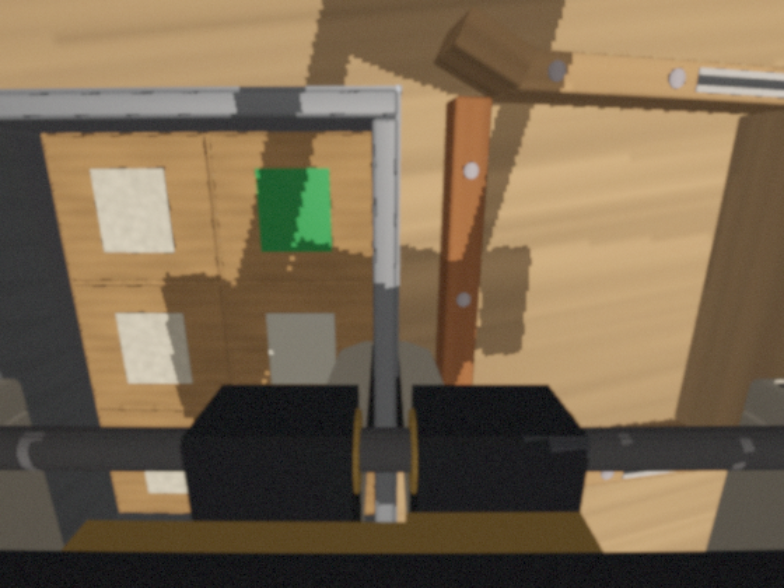

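The crate's near leading rim corner is at (399,88) and the strip's near end runs from (452,97) to (492,97), with its middle screw at (464,299). The crate is parallel to the strip, about 40 mm short of it.

```bash
cat > c.py <<'E'
from h import *
import pickle
s=pickle.load(open('w3.pkl','rb')); W=lambda x,y:np.array([x/1.4,y/1.4])
Rt=Rq(s['ee_rot']); Z=Rt.as_matrix()[:,2]; Y=Rt.as_matrix()[:,1]
yaw=-np.arctan2(Y[0],Y[1]);th=np.arctan2(Y[2],np.hypot(Y[0],Y[1])); print('yaw',yaw,'th',th)
M=R.from_euler('z',yaw)*R.from_euler('x',th)
tail=s['position']-M.apply([0,.146,.05]); print('tail',tail)
c=tail+M.apply([-.1,.15,.08]); print('corner pred px',proj('wrist',c,s)*1.4,'seen 399 88'); 
cs=at('wrist',W(399,88),c[2],s); print('corner diff crate frame',M.inv().apply(cs-c))
bay=np.array([.551,.1626,-.130]); B=R.from_euler('z',bay[2])
for q,l in [((452,97),(-.106,-.1025)),((492,97),(-.106,-.0825)),((440,385),(0,-.1025)),((474,385),(0,-.0825)),((464,299),(0,-.0925)),((471,171),(-.08,-.0925))]:
    p=at('wrist',W(*q),.018,s); print(l,'seen in bay',B.inv().apply(p-[*bay[:2],0])[:2])
ll=lambda p:B.inv().apply(p-[*bay[:2],0])
print('corner seen in bay',ll(cs)); print('lead',ll(tail+M.apply([0,.15,0])),'yaw rel',yaw-bay[2])
for q,z in [((740,112),0),((677,420),0)]: print('board foot',ll(at('wrist',W(*q),z,s)))
print('rail inner top',ll(at('wrist',W(650,95),.036,s)))
E
python3 c.py
```

```text
yaw -0.12834378698687615 th 0.16942027428297124
tail [ 0.5227 -0.1183  0.0005]
corner pred px [[397.255   88.3553]] seen 399 88
corner diff crate frame [-0.0001  0.0005 -0.0001]
(-0.106, -0.1025) seen in bay [-0.1047 -0.103 ]
(-0.106, -0.0825) seen in bay [-0.1054 -0.082 ]
(0, -0.1025) seen in bay [ 0.0531 -0.1032]
(0, -0.0825) seen in bay [ 0.055  -0.0817]
(0, -0.0925) seen in bay [ 0.0002 -0.0911]
(-0.08, -0.0925) seen in bay [-0.0694 -0.0911]
corner seen in bay [-0.092  -0.1474  0.1047]
lead [ 0.0081 -0.1343  0.0258] yaw rel 0.0016562130131238528
board foot [-0.1058  0.0882  0.    ]
board foot [0.1093 0.09   0.    ]
rail inner top [-0.106  -0.0068  0.036 ]
```

```bash
sed -i 's/^for th in .*$//' g.py; sed -i "s/^for k in .*$/P0,R0=s['position'],Rq(s['ee_rot'])\nfor l in [(0,-.125),(0,-.105),(0,-.089)]: print(l,rel(*gp(loc(bay,0,l[1]-.15*np.cos(.17)),bay[2],.17)))/" g.py; python3 g.py
```

```text
[0.54   0.0157 0.0744] 7.787336018640756 [ 0.1694  0.7024 -8.7066] 40.00417470932007
offs [ 0.0093 -0.1757 -0.0244]
(0, -0.125) [ 8.2     9.4     2.     -0.0006  0.0033  0.001 ]
(0, -0.105) [ 8.1    29.1     5.4    -0.0006  0.0033  0.001 ]
(0, -0.089) [ 8.1    44.9     8.1    -0.0006  0.0033  0.001 ]
low [ 8.2    47.3    15.8     0.0514  0.0033  0.0009]
[ 0.5158 -0.302 ] [ 0.5203 -0.0722]
```

Converted, 47.3 mm / 1000 = 0.0473, 15.8 mm / 1000 = 0.0158, 0.0514 rad / 3.1416 = 0.0164.

Request:
send_rows:
  plan:
    - [[0.003,0.006,0.0011,0,0.0003,0,1],[0.006,0.012,0.0022,0,0.001,0.0003,1],[0.0082,0.018,0.0033,0,0.001,0.0003,1],[0.0082,0.024,0.0044,0,0.001,0.0003,1],[0.0082,0.03,0.0055,0,0.001,0.0003,1],[0.0082,0.035,0.0064,0,0.001,0.0003,1],[0.0082,0.04,0.0073,0,0.001,0.0003,1],[0.0082,0.045,0.0081,0,0.001,0.0003,1],[0.0082,0.045,0.0081,0,0.001,0.0003,1],[0.0082,0.0457,0.0106,0.0054,0.001,0.0003,1],[0.0082,0.0465,0.0132,0.0108,0.001,0.0003,1],[0.0082,0.047,0.0148,0.0143,0.001,0.0003,1],[0.0082,0.0473,0.0158,0.0164,0.001,0.0003,1],[0.0082,0.0473,0.0158,0.0164,0.001,0.0003,1],[0.0082,0.0473,0.0158,0.0164,0.001,0.0003,1]]

```text
clock: 10.35
position: [0.5383, 0.0655, 0.0683]
ee_rot: [0.004, 0.065, 0.996, 0.058]
ft_force: [-5.6, -2.9, 5.4]
width: 0.082
finger_force: 40.0
```

Converted, -0.5 mm / 1000 = -0.0005.

Request:
send_rows:
  plan:
    - [[0,0,-0.0005,0,0,0,0.9],[0,0,-0.0005,0,0,0,0.7],[0,0,-0.0005,0,0,0,0.5],[0,0,-0.0005,0,0,0,0.4],[0,0,-0.0005,0,0,0,0.4],[0,0,-0.0005,0,0,0,0.4],[0,0,-0.0005,0,0,0,0.4],[0,0,-0.0005,0,0,0,0.4]]

```text
clock: 11.15
position: [0.5382, 0.0658, 0.0673]
ee_rot: [0.004, 0.065, 0.996, 0.059]
ft_force: [0.9, -0.1, 0.0]
width: 0.592
finger_force: 0.0
```

Run:
```python
from h import *
s=env.observe();print(s['position'],s['width'],s['ft_force'])
bay=(.551,.1626,-.130);loc=lambda x,y,z:np.r_[np.array(bay[:2])+R.from_euler('z',bay[2]).as_matrix()[:2,:2]@[x,y],z]
Rt=tool(bay[2],0,0)
P=[loc(0,-.1,.22),loc(0,-.30,.22),loc(0,-.30,.02)]
for a in P: print(a,rel(a,Rt),rel(a,tool(bay[2],0,0)*R.from_euler('z',np.pi)))
```

```text
[0.5382 0.0658 0.0673] 0.5924855767020675 [ 0.9136 -0.0576  0.0286]
[0.538  0.0634 0.22  ] [  -0.2      15.7    -152.        0.093    -0.093     1.5684] [  -0.2      15.7    -152.        0.093     0.093    -1.5692]
[ 0.5121 -0.1349  0.22  ] [  -0.2    -182.9    -175.6       0.093    -0.093     1.5684] [  -0.2    -182.9    -175.6       0.093     0.093    -1.5692]
[ 0.5121 -0.1349  0.02  ] [  -0.2    -206.5      23.        0.093    -0.093     1.5684] [  -0.2    -206.5      23.        0.093     0.093    -1.5692]
```

```bash
cat > p.py <<'E'
from h import *
import sys
s=env.observe();print(s['clock'],s['position'],s['ft_force'],s['width'])
bay=(.551,.1626,-.130);B=R.from_euler('z',bay[2]);loc=lambda x,y,z:B.apply([x,y,z])+[*bay[:2],0]
print('in bay',B.inv().apply(s['position']-[*bay[:2],0]),'F bay',B.inv().apply(s['ft_force']))
Rt=lambda th:tool(bay[2],th,0)*R.from_euler('z',np.pi)
for a in sys.argv[1:]:
    x,y,z,th=map(float,a.split(',')); print(a,rel(loc(x,y,z),Rt(th)))
E
python3 p.py 0,-.1,.2,0 0,-.3,.2,0 0,-.3,.15,.4
```

```text
11.15 [0.5382 0.0658 0.0673] [ 0.9136 -0.0576  0.0286] 0.5924855767020675
in bay [-0.0002 -0.0976  0.0673] F bay [0.9134 0.0613 0.0286]
0,-.1,.2,0 [  -0.2      13.3    -132.1       0.093     0.093    -1.5692]
0,-.3,.2,0 [  -0.2    -185.3    -155.7       0.093     0.093    -1.5692]
0,-.3,.15,.4 [  -0.2    -191.2    -106.1      -0.2211   -0.221    -1.5599]
```

Converted, -191 mm / 1000 = -0.191, -185 mm / 1000 = -0.185, -0.221 rad / 3.1416 = -0.0703.

Request:
send_rows:
  plan:
    - [[0,0,-0.02,0,0,0,0],[0,0,-0.05,0,0,0,0],[0,0,-0.09,0,0,0,0],[0,0,-0.13,0,0,0,0],[0,-0.09,-0.15,0.0159,0.0159,-0.2228,0],[0,-0.185,-0.155,0.0296,0.0296,-0.4994,0],[0,-0.185,-0.155,0.0296,0.0296,-0.4994,0],[0,-0.185,-0.155,0.0296,0.0296,-0.4994,0],[0,-0.185,-0.155,0.0296,0.0296,-0.4994,0],[0,-0.185,-0.155,0.0296,0.0296,-0.4994,0],[0,-0.185,-0.155,0.0296,0.0296,-0.4994,0],[0,-0.185,-0.155,0.0296,0.0296,-0.4994,0],[0,-0.185,-0.155,0.0296,0.0296,-0.4994,0],[0,-0.185,-0.155,0.0296,0.0296,-0.4994,0],[0,-0.191,-0.106,-0.0703,-0.0703,-0.4966,0],[0,-0.191,-0.106,-0.0703,-0.0703,-0.4966,0],[0,-0.191,-0.106,-0.0703,-0.0703,-0.4966,0],[0,-0.191,-0.106,-0.0703,-0.0703,-0.4966,0],[0,-0.191,-0.106,-0.0703,-0.0703,-0.4966,0]]

```text
clock: 13.05
position: [0.5512, -0.0362, 0.1625]
ee_rot: [0.027, -0.554, 0.831, 0.047]
ft_force: [-0.7, -0.6, -0.1]
width: 0.998
finger_force: 0.0
```

```bash
python3 p.py 0,-.3,.15,.4 0,-.275,.03,.4  0,-.265,.012,.4
python3 - <<'E'
from h import *
im=env.grab_frame('scene');env.grab_frame('top')
cv2.imwrite('pics/s2.png',cv2.resize(im[60:300,80:400],(784,588)))
for n,l in (('top','crate'),('scene','crate')): print(n,[(r['position'],r['confidence']) for r in env.search_frame(n,l)])
E
```

```text
13.05 [ 0.5512 -0.0362  0.1625] [-0.6913 -0.5732 -0.149 ] 0.9982597131298385
in bay [ 0.026  -0.1971  0.1625] F bay [-0.6112 -0.6579 -0.149 ]
0,-.3,.15,.4 [106.8     -2.2      1.9     -0.0182  -0.2936  -0.2677]
0,-.275,.03,.4 [ 94.6     -1.6    123.9     -0.0182  -0.2936  -0.2677]
0,-.265,.012,.4 [ 86.8      0.2    142.8     -0.0182  -0.2936  -0.2677]
top [([211.1, 322.2], 0.61)]
scene [([179.6, 237.1], 0.84), ([262.6, 165.2], 0.53), ([219.5, 316.9], 0.25)]
```

View pics/s2.png

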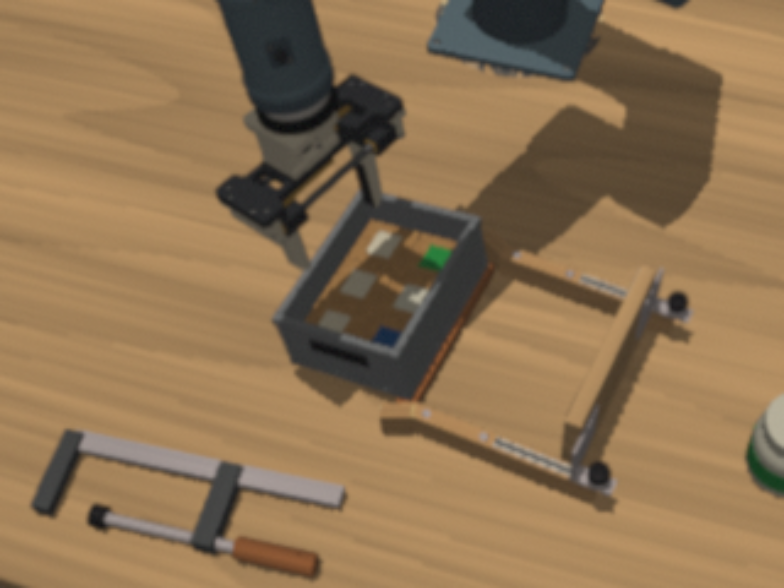

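The crate's leading edge rests on the strip (≈(455,330)) between the rail mouths, and the gripper hangs above its rear. I'll move back first, then down behind the tail.

Converted, 107 mm / 1000 = 0.107, 75 mm / 1000 = 0.075, -0.294 rad / 3.1416 = -0.0936.

Request:
send_rows:
  plan:
    - [[0.04,-0.001,-0.005,-0.0029,-0.0446,-0.0414,0],[0.075,-0.002,0,-0.0057,-0.0936,-0.0853,0],[0.107,-0.002,0.002,-0.0057,-0.0936,-0.0853,0],[0.107,-0.002,0.002,-0.0057,-0.0936,-0.0853,0],[0.107,-0.002,0.002,-0.0057,-0.0936,-0.0853,0],[0.107,-0.002,0.002,-0.0057,-0.0936,-0.0853,0],[0.107,-0.002,0.002,-0.0057,-0.0936,-0.0853,0]]

```text
clock: 13.95
position: [0.582, 0.0517, 0.2019]
ee_rot: [0.072, -0.579, 0.807, 0.088]
ft_force: [-0.9, -0.4, -0.4]
width: 0.997
finger_force: 0.0
```

```bash
python3 p.py 0,-.285,.06,.4  0,-.265,.012,.4
```

```text
13.95 [0.582  0.0517 0.2019] [-0.872  -0.3713 -0.4001] 0.9972278957908323
in bay [ 0.0451 -0.106   0.2019] F bay [-0.8165 -0.4812 -0.4001]
0,-.285,.06,.4 [211.       2.      98.5     -0.0012  -0.1732  -0.1993]
0,-.265,.012,.4 [202.4      2.9    149.8     -0.0012  -0.1732  -0.1993]
```

Run:
```python
from h import *
s=env.observe(); print(s['q'],s['qd']); e=Rq(s['ee_rot']).as_matrix(); print(e)
```

```text
[-0.247   0.3267  1.5064  0.2296  1.3573 -3.1163] [ 0.1349 -0.0053 -0.1252  0.1455  0.1059  0.0006]
[[-0.3194 -0.9475  0.0135]
 [-0.9221  0.314   0.2259]
 [-0.2183  0.0597 -0.974 ]]
```

```bash
sed -i "s/\*R.from_euler('z',np.pi)//" p.py; python3 p.py 0,-.15,.24,0 0,-.30,.2,0
```

```text
13.95 [0.582  0.0517 0.2019] [-0.872  -0.3713 -0.4001] 0.9972278957908323
in bay [ 0.0451 -0.106   0.2019] F bay [-0.8165 -0.4812 -0.4001]
0,-.15,.24,0 [ 42.7     38.2    -46.3      0.3324  -0.0566   2.9269]
0,-.30,.2,0 [194.8      7.5    -41.2      0.3324  -0.0566   2.9269]
```

Converted, 195 mm / 1000 = 0.195, 7.5 mm / 1000 = 0.0075, 0.3324 rad / 3.1416 = 0.1058.

Request:
send_rows:
  plan:
    - [[0.043,0.038,-0.046,0.0054,-0.001,0.0465,0],[0.043,0.038,-0.046,0.0105,-0.0019,0.0933,0],[0.043,0.038,-0.046,0.0159,-0.0025,0.1397,0],[0.06,0.035,-0.046,0.021,-0.0035,0.1862,0],[0.08,0.03,-0.045,0.0264,-0.0045,0.233,0],[0.1,0.027,-0.045,0.0318,-0.0054,0.2795,0],[0.12,0.023,-0.044,0.0369,-0.0064,0.3259,0],[0.14,0.019,-0.043,0.0423,-0.0073,0.3724,0],[0.16,0.015,-0.042,0.0477,-0.008,0.4192,0],[0.18,0.011,-0.042,0.0528,-0.0089,0.4657,0],[0.195,0.0075,-0.041,0.0583,-0.0099,0.5125,0],[0.195,0.0075,-0.041,0.0637,-0.0108,0.559,0],[0.195,0.0075,-0.041,0.0688,-0.0118,0.6054,0],[0.195,0.0075,-0.041,0.0742,-0.0127,0.6522,0],[0.195,0.0075,-0.041,0.0793,-0.0134,0.6987,0],[0.195,0.0075,-0.041,0.0847,-0.0143,0.7452,0],[0.195,0.0075,-0.041,0.0901,-0.0153,0.792,0],[0.195,0.0075,-0.041,0.0955,-0.0162,0.8384,0],[0.195,0.0075,-0.041,0.1006,-0.0172,0.8849,0],[0.195,0.0075,-0.041,0.1058,-0.018,0.9317,0]]

```text
clock: 15.95
position: [0.5119, -0.1354, 0.1999]
ee_rot: [0.0, 0.754, 0.657, -0.0]
ft_force: [0.0, 0.5, 0.3]
width: 0.997
finger_force: 0.0
```

```bash
python3 p.py 0,-.3,.2,0 0,-.295,.08,.4  0,-.275,.012,.4;  python3 - <<'E'
from h import *
print(env.observe()['q'])
E
```

```text
15.95 [ 0.5119 -0.1354  0.1999] [0.0354 0.4877 0.3083] 0.9973785209145041
in bay [-0.0001 -0.3006  0.1999] F bay [-0.0281  0.4882  0.3083]
0,-.3,.2,0 [ 0.6     0.1    -0.1    -0.0003  0.0008 -0.0066]
0,-.295,.08,.4 [  5.7      0.1    119.9      0.001    0.4008  -0.0066]
0,-.275,.012,.4 [ 25.7     -0.     187.9      0.001    0.4008  -0.0066]
[-0.4688  0.2357  1.6126 -0.0009  1.2933 -0.3319]
```

Converted, 188 mm / 1000 = 0.188, 175 mm / 1000 = 0.175, 0.4 rad / 3.1416 = 0.1273.

Request:
send_rows:
  plan:
    - [[0,0,0.03,0,0.0414,-0.0019,0],[0,0,0.06,0,0.0859,-0.0019,0],[0.003,0,0.09,0,0.1273,-0.0019,0],[0.005,0,0.12,0,0.1273,-0.0019,0],[0.015,0,0.15,0,0.1273,-0.0019,0],[0.02,0,0.175,0,0.1273,-0.0019,0],[0.025,0,0.188,0,0.1273,-0.0019,0],[0.025,0,0.188,0,0.1273,-0.0019,0],[0.025,0,0.188,0,0.1273,-0.0019,0]]

```text
clock: 16.85
position: [0.5155, -0.1116, 0.0122]
ee_rot: [-0.13, 0.735, 0.649, 0.149]
ft_force: [-0.0, 0.0, -0.0]
width: 1.001
finger_force: 0.0
```

```bash
python3 p.py 0,-.275,.012,.4 0,-.175,.012,.4 0,-.275,.022,.4;  python3 - <<'E'
from h import *
im=env.grab_frame('scene')
cv2.imwrite('pics/s3.png',cv2.resize(im[60:300,80:400],(784,588)))
E
```

```text
16.85 [ 0.5155 -0.1116  0.0122] [-0.0204  0.0091 -0.0226] 1.0013178599968409
in bay [ 0.0004 -0.2765  0.0122] F bay [-0.0214  0.0064 -0.0226]
0,-.275,.012,.4 [ 1.3    -0.4     0.8    -0.0002  0.0014  0.0055]
0,-.175,.012,.4 [93.4     0.1    39.6    -0.0002  0.0014  0.0055]
0,-.275,.022,.4 [ 5.2    -0.4    -8.4    -0.0002  0.0014  0.0055]
```

View pics/s3.png

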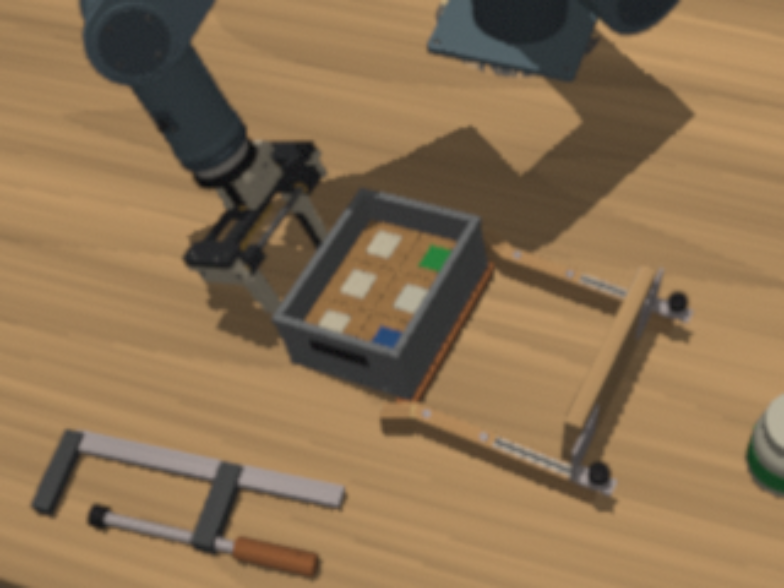

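The gripper stands low behind the crate's rear wall, tilted with its tips forward. Now I'll push.

Converted, 36.8 mm / 1000 = 0.0368, 35 mm / 1000 = 0.035, 0.0055 rad / 3.1416 = 0.0018.

Request:
send_rows:
  plan:
    - [[0.0092,0,0.0039,0,0,0.0018,0],[0.0166,0,0.007,0,0,0.0018,0],[0.0203,0,0.0085,0,0,0.0018,0],[0.0221,0,0.0093,0,0,0.0018,0],[0.0239,0,0.0101,0,0,0.0018,0],[0.0258,0,0.0109,0,0,0.0018,0],[0.0276,0,0.0116,0,0,0.0018,0],[0.0295,0,0.0124,0,0,0.0018,0],[0.0313,0,0.0132,0,0,0.0018,0],[0.0332,0,0.014,0,0,0.0018,0],[0.035,0,0.0147,0,0,0.0018,0],[0.0368,0,0.0155,0,0,0.0018,0]]

```text
clock: 18.1
position: [0.5205, -0.0743, 0.0115]
ee_rot: [-0.129, 0.737, 0.647, 0.148]
ft_force: [-1.5, -6.8, 0.2]
width: 1.003
finger_force: 3.5
```

```bash
python3 p.py
```

```text
18.1 [ 0.5205 -0.0743  0.0115] [-1.5396 -6.8392  0.1546] 1.0034427913491175
in bay [ 0.0005 -0.2388  0.0115] F bay [-0.64   -6.9811  0.1546]
```

Converted, 42.5 mm / 1000 = 0.0425, 3.5 mm / 1000 = 0.0035.

Request:
send_rows:
  plan:
    - [[0.0025,0,0.0005,0,0,0,0],[0.005,0,0.001,0,0,0,0],[0.0075,0,0.0015,0,0,0,0],[0.01,0,0.002,0,0,0,0],[0.0125,0,0.0025,0,0,0,0],[0.015,0,0.003,0,0,0,0],[0.0175,0,0.0035,0,0,0,0],[0.02,0,0.004,0,0,0,0],[0.0225,0,0.0045,0,0,0,0],[0.025,0,0.005,0,0,0,0],[0.0275,0,0.0055,0,0,0,0],[0.03,0,0.006,0,0,0,0],[0.0325,0,0.0065,0,0,0,0],[0.035,0,0.007,0,0,0,0],[0.0375,0,0.0075,0,0,0,0],[0.04,0,0.008,0,0,0,0],[0.0425,0,0.0085,0,0,0,0]]

```text
clock: 19.8
position: [0.5256, -0.03, 0.0205]
ee_rot: [-0.131, 0.737, 0.647, 0.148]
ft_force: [-1.3, -7.5, -1.0]
width: 1.0
finger_force: 3.4
```

```bash
python3 p.py
python3 - <<'E'
from h import *
im=env.grab_frame('scene')
cv2.imwrite('pics/s4.png',cv2.resize(im[60:300,80:400],(784,588)))
E
```

```text
19.8 [ 0.5256 -0.03    0.0205] [-1.3486 -7.5029 -1.0044] 1.0001305591136072
in bay [-0.0002 -0.1943  0.0205] F bay [-0.3646 -7.6144 -1.0044]
```

View pics/s4.png

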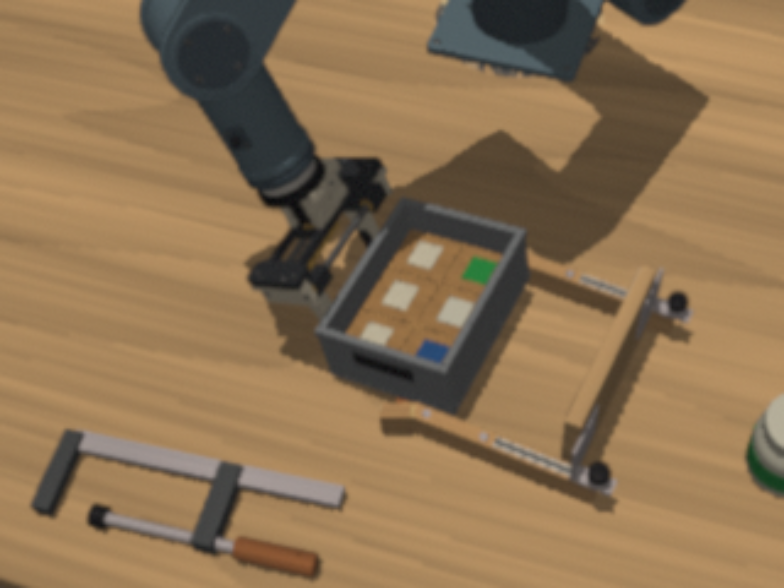

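The crate rides up over the strip, square between the rails, with its lead high at about (480,380) and the tail still on the bench.

Converted, 16.9 mm / 1000 = 0.0169, 13.2 mm / 1000 = 0.0132.

Request:
send_rows:
  plan:
    - [[0.0016,0,0.0001,0,0,0,0],[0.0032,0,0.0002,0,0,0,0],[0.0048,0,0.0004,0,0,0,0],[0.0063,0,0.0005,0,0,0,0],[0.0079,0,0.0006,0,0,0,0],[0.0095,0,0.0007,0,0,0,0],[0.0113,0,0.0002,0,0,0,0],[0.0132,0,-0.0004,0,0,0,0],[0.015,0,-0.001,0,0,0,0],[0.0169,0,-0.0015,0,0,0,0]]

```text
clock: 20.85
position: [0.5278, -0.0154, 0.0288]
ee_rot: [-0.13, 0.737, 0.647, 0.149]
ft_force: [-2.0, -7.4, 2.9]
width: 0.997
finger_force: 3.6
```

```bash
python3 p.py
python3 - <<'E'
from h import *
for c in('top','scene'):
    env.grab_frame(c); m=env.masks_of(c,'crate')[0]['region']; ys,xs=np.where(m); print(c,xs.min(),xs.max(),ys.min(),ys.max(),m.sum())
E
```

```text
20.85 [ 0.5278 -0.0154  0.0288] [-2.0475 -7.3911  2.8901] 0.9966649292007995
in bay [ 0.0001 -0.1795  0.0288] F bay [-1.0721 -7.5942  2.8901]
top 269 339 170 257 4945
scene 215 302 141 231 5131
```

Converted, 22.4 mm / 1000 = 0.0224, -2.9 mm / 1000 = -0.0029.

Request:
send_rows:
  plan:
    - [[0.0019,0,-0.0006,0,0,0,0],[0.0037,0,-0.0011,0,0,0,0],[0.0056,0,-0.0017,0,0,0,0],[0.0075,0,-0.0023,0,0,0,0],[0.0094,0,-0.0029,0,0,0,0],[0.0112,0,-0.0034,0,0,0,0],[0.0131,0,-0.004,0,0,0,0],[0.015,0,-0.0046,0,0,0,0],[0.0168,0,-0.0051,0,0,0,0],[0.0187,0,-0.0057,0,0,0,0],[0.0206,0,-0.0062,0,0,0,0],[0.0224,0,-0.0068,0,0,0,0]]

```text
clock: 22.25
position: [0.5298, 0.0032, 0.0434]
ee_rot: [-0.131, 0.737, 0.646, 0.149]
ft_force: [-0.8, -4.2, 1.0]
width: 1.001
finger_force: 2.4
```

```bash
python3 p.py
```

```text
22.25 [0.5298 0.0032 0.0434] [-0.7674 -4.2108  1.0232] 1.0007796431353875
in bay [-0.0004 -0.1608  0.0434] F bay [-0.215  -4.2748  1.0232]
```

Converted, 17.3 mm / 1000 = 0.0173, 14.8 mm / 1000 = 0.0148.

Request:
send_rows:
  plan:
    - [[0.0018,0,0.0008,0,0,0,0],[0.0037,0,0.0016,0,0,0,0],[0.0055,0,0.0024,0,0,0,0],[0.0074,0,0.004,0,0,0,0],[0.0099,0,0.0058,0,0,0,0],[0.0123,0,0.0076,0,0,0,0],[0.0148,0,0.0095,0,0,0,0],[0.0173,0,0.0113,0,0,0,0]]

```text
clock: 23.05
position: [0.5324, 0.0232, 0.0394]
ee_rot: [-0.131, 0.737, 0.646, 0.149]
ft_force: [-0.7, -5.3, 3.1]
width: 0.998
finger_force: 2.7
```

```bash
python3 p.py 0,-.137,.037,.4 0,-.1,.027,.4
python3 - <<'E'
from h import *
im=env.grab_frame('scene')
cv2.imwrite('pics/s5.png',cv2.resize(im[60:300,80:400],(784,588)))
E
```

```text
23.05 [0.5324 0.0232 0.0394] [-0.6736 -5.3175  3.1354] 0.9975885686568261
in bay [-0.0004 -0.1406  0.0394] F bay [ 0.0214 -5.36    3.1354]
0,-.137,.037,.4 [ 2.4     0.4     3.6    -0.0007  0.0012 -0.001 ]
0,-.1,.027,.4 [32.6     0.4    27.2    -0.0007  0.0012 -0.001 ]
```

View pics/s5.png

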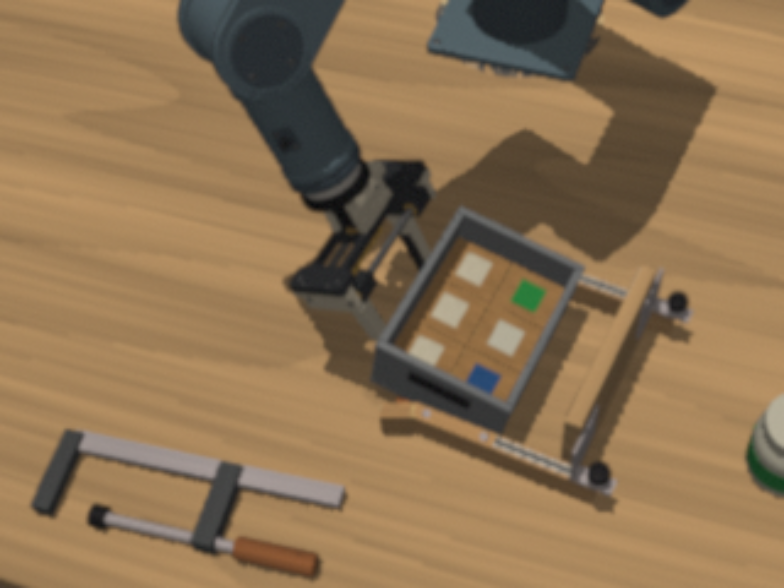

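The crate has tipped forward: its lead is down on the bench inside the bay and its tail is up on the strip (≈(390,375)), still square. I've used all ten pictures, so the rest goes by force and numbers.

Converted, 32.6 mm / 1000 = 0.0326, 27.2 mm / 1000 = 0.0272.

Request:
send_rows:
  plan:
    - [[0.002,0,0.0017,0,0,0,0],[0.004,0,0.0034,0,0,0,0],[0.0061,0,0.0051,0,0,0,0],[0.0081,0,0.0068,0,0,0,0],[0.0102,0,0.0085,0,0,0,0],[0.0122,0,0.0102,0,0,0,0],[0.0142,0,0.0119,0,0,0,0],[0.0163,0.0002,0.0136,0,0,0,0],[0.0183,0.0002,0.0153,0,0,0,0],[0.0204,0.0002,0.017,0,0,0,0],[0.0224,0.0004,0.0187,0,0,0,0],[0.0245,0.0004,0.0204,0,0,0,0],[0.0265,0.0004,0.0221,0,0,0,0],[0.0285,0.0004,0.0238,0,0,0,0],[0.0306,0.0004,0.0255,0,0,0,0],[0.0326,0.0004,0.0272,0,0,0,0]]

```text
clock: 24.7
position: [0.5391, 0.0624, 0.0277]
ee_rot: [-0.13, 0.737, 0.646, 0.149]
ft_force: [-2.3, -9.0, 10.1]
width: 1.001
finger_force: 5.3
```

```bash
python3 p.py 0,-.085,.027,.4 0,-.075,.027,.4
```

```text
24.7 [0.5391 0.0624 0.0277] [-2.2947 -8.9854 10.062 ] 1.0011985459722499
in bay [ 0.0012 -0.1009  0.0277] F bay [-1.1105 -9.2071 10.062 ]
0,-.085,.027,.4 [14.4    -1.2     6.8     0.0016  0.0023 -0.0004]
0,-.075,.027,.4 [23.6    -1.2    10.7     0.0016  0.0023 -0.0004]
```

Converted, 8.7 mm / 1000 = 0.0087, 7.3 mm / 1000 = 0.0073.

Request:
send_rows:
  plan:
    - [[0.0017,0,-0.0028,0,0,0,0],[0.0031,0,-0.0022,0,0,0,0],[0.0045,0,-0.0016,0,0,0,0],[0.0059,-0.0004,-0.001,0,0,0,0],[0.0073,-0.0008,-0.0004,0,0,0,0],[0.0087,-0.0012,0.0002,0,0,0,0]]

```text
clock: 25.3
position: [0.5375, 0.0718, 0.0299]
ee_rot: [-0.131, 0.737, 0.646, 0.148]
ft_force: [-0.0, -3.8, -2.6]
width: 0.997
finger_force: 1.8
```

```bash
python3 p.py 0,-.085,.031,.4 0,-.075,.031,.4
python3 - <<'E'
from h import *
for c in('top','scene'):
    env.grab_frame(c); m=env.masks_of(c,'crate')[0]['region']; ys,xs=np.where(m); print(c,xs.min(),xs.max(),ys.min(),ys.max(),m.sum())
E
```

```text
25.3 [0.5375 0.0718 0.0299] [-0.0142 -3.845  -2.5624] 0.9974684639483007
in bay [-0.0016 -0.0918  0.0299] F bay [ 0.4843 -3.8144 -2.5624]
0,-.085,.031,.4 [ 6.7     1.6     1.6    -0.0017  0.001  -0.0011]
0,-.075,.031,.4 [15.9     1.6     5.5    -0.0017  0.001  -0.0011]
top 233 303 165 252 5067
scene 249 334 153 243 4748
```

Converted, 12 mm / 1000 = 0.012, 1.6 mm / 1000 = 0.0016.

Request:
send_rows:
  plan:
    - [[0.001,0.0003,0.0003,0,0,0,0],[0.002,0.0006,0.0006,0,0,0,0],[0.003,0.0009,0.0009,0,0,0,0],[0.004,0.0012,0.0011,0,0,0,0],[0.005,0.0015,0.0013,0,0,0,0],[0.006,0.0016,0.0015,0,0,0,0],[0.007,0.0016,0.0018,0,0,0,0],[0.008,0.0016,0.0021,0,0,0,0],[0.009,0.0016,0.0025,0,0,0,0],[0.01,0.0016,0.0029,0,0,0,0],[0.011,0.0016,0.0033,0,0,0,0],[0.012,0.0016,0.0037,0,0,0,0]]

```text
clock: 26.7
position: [0.541, 0.0838, 0.0314]
ee_rot: [-0.131, 0.737, 0.646, 0.149]
ft_force: [0.3, -3.7, -2.6]
width: 1.0
finger_force: 1.9
```

```bash
python3 p.py 0,-.075,.031,.4 0,-.07,.031,.4
python3 - <<'E'
from h import *
for c in('top','scene'):
    env.grab_frame(c); m=env.masks_of(c,'crate')[0]['region']; ys,xs=np.where(m); print(c,xs.min(),xs.max(),ys.min(),ys.max(),m.sum())
E
```

```text
26.7 [0.541  0.0838 0.0314] [ 0.3312 -3.7499 -2.6079] 1.0004565104303575
in bay [ 0.0003 -0.0794  0.0314] F bay [ 0.8145 -3.6754 -2.6079]
0,-.075,.031,.4 [ 3.9    -0.3     2.1    -0.001   0.0011 -0.001 ]
0,-.07,.031,.4 [ 8.6    -0.3     4.     -0.001   0.0011 -0.001 ]
top 229 299 165 252 4897
scene 252 337 156 245 4674
```

```bash
cat > m.py <<'E'
from h import *
bay=(.551,.1626,-.130);B=R.from_euler('z',bay[2])
ms={}
for c in('top','scene'):
    env.grab_frame(c); ms[c]=env.masks_of(c,'crate')[0]['region']
def sil(c,x,y,dyaw,th):  # y: tail-lower-edge in bay; th<0: lead down, lead edge on bench
    M=B*R.from_euler('z',dyaw)*R.from_euler('x',th)
    pts=np.array([[a,b,h] for a in(-.1,.1) for b in(-.15,0) for h in(0,.08)])
    P=B.apply([x,y+.15,0])+[*bay[:2],0]+M.apply(pts)
    m=np.zeros((420,560),np.uint8);cv2.fillConvexPoly(m,cv2.convexHull(np.round(proj(c,P)*8).astype(np.int32)),1,shift=3);return m>0
best=[]
for y in np.arange(-.095,-.045,.0025):
  for x in(-.004,0,.004):
    for dy in(-.02,0,.02):
      for th in(0,-.04,-.08,-.13):
        v=[(sil(c,x,y,dy,th)^ms[c]).sum() for c in ms]
        best.append((sum(v),v,round(y,4),x,dy,th))
best.sort(key=lambda b:b[0])
for b in best[:8]: print(b)
for th in(0,-.04,-.08,-.13): print(th,[b for b in best if b[5]==th][0])
E
python3 m.py
```

```text
(np.int64(750), [np.int64(130), np.int64(620)], np.float64(-0.0725), 0, 0, 0)
(np.int64(769), [np.int64(182), np.int64(587)], np.float64(-0.0725), -0.004, 0, 0)
(np.int64(777), [np.int64(142), np.int64(635)], np.float64(-0.0725), 0, -0.02, 0)
(np.int64(793), [np.int64(165), np.int64(628)], np.float64(-0.0725), -0.004, 0.02, 0)
(np.int64(797), [np.int64(235), np.int64(562)], np.float64(-0.075), -0.004, 0.02, -0.04)
(np.int64(805), [np.int64(218), np.int64(587)], np.float64(-0.075), 0, 0, -0.04)
(np.int64(823), [np.int64(213), np.int64(610)], np.float64(-0.075), 0, -0.02, -0.04)
(np.int64(829), [np.int64(275), np.int64(554)], np.float64(-0.075), -0.004, 0, -0.04)
0 (np.int64(750), [np.int64(130), np.int64(620)], np.float64(-0.0725), 0, 0, 0)
-0.04 (np.int64(797), [np.int64(235), np.int64(562)], np.float64(-0.075), -0.004, 0.02, -0.04)
-0.08 (np.int64(856), [np.int64(310), np.int64(546)], np.float64(-0.0775), -0.004, 0.02, -0.08)
-0.13 (np.int64(923), [np.int64(418), np.int64(505)], np.float64(-0.08), -0.004, 0.02, -0.13)
```

Request:
send_rows:
  plan:
    - [[0.0005,0,0.0002,0,0,0,0],[0.001,0,0.0004,0,0,0,0],[0.0014,0,0.0006,0,0,0,0],[0.0019,0,0.0008,0,0,0,0],[0.0023,0,0.001,0,0,0,0],[0.0028,0,0.0012,0,0,0,0],[0.0032,0,0.0014,0,0,0,0],[0.0037,0,0.0016,0,0,0,0],[0.0042,0,0.0017,0,0,0,0],[0.0046,0,0.0019,0,0,0,0]]

```text
clock: 28.1
position: [0.5417, 0.0887, 0.0314]
ee_rot: [-0.131, 0.737, 0.646, 0.149]
ft_force: [-0.9, -4.4, -2.0]
width: 1.002
finger_force: 2.4
```

Converted, 1.8 mm / 1000 = 0.0018, 1.4 mm / 1000 = 0.0014.

Request:
send_rows:
  plan:
    - [[0.0005,0,0.0002,0,0,0,0],[0.0009,0,0.0004,0,0,0,0],[0.0014,0,0.0006,0,0,0,0],[0.0018,0,0.0008,0,0,0,0]]

```text
clock: 28.5
position: [0.542, 0.0902, 0.0314]
ee_rot: [-0.131, 0.737, 0.646, 0.148]
ft_force: [-1.5, -7.9, -0.5]
width: 1.0
finger_force: 3.8
```

Converted, 0.5 mm / 1000 = 0.0005, 0.3 mm / 1000 = 0.0003.

Request:
send_rows:
  plan:
    - [[0.0003,0,0.0001,0,0,0,0],[0.0005,0,0.0002,0,0,0,0],[0.0005,0,0.0002,0,0,0,0]]

```text
clock: 28.8
position: [0.542, 0.0903, 0.0314]
ee_rot: [-0.131, 0.737, 0.647, 0.148]
ft_force: [-1.8, -8.7, -0.3]
width: 0.999
finger_force: 4.3
```

```bash
python3 p.py; python3 m.py | head -3
```

```text
28.8 [0.542  0.0903 0.0314] [-1.7878 -8.723  -0.2785] 0.9988165287600684
in bay [ 0.0004 -0.0728  0.0314] F bay [-0.6419 -8.8811 -0.2785]
(np.int64(886), [np.int64(120), np.int64(766)], np.float64(-0.0675), 0, 0, 0)
(np.int64(918), [np.int64(166), np.int64(752)], np.float64(-0.0675), 0, 0, -0.04)
(np.int64(919), [np.int64(176), np.int64(743)], np.float64(-0.07), 0, 0, -0.04)
```

Converted, 0.7 mm / 1000 = 0.0007, 0.5 mm / 1000 = 0.0005.

Request:
send_rows:
  plan:
    - [[0.0003,0,0.0001,0,0,0,0],[0.0005,0,0.0002,0,0,0,0],[0.0007,0,0.0003,0,0,0,0],[0.0007,0,0.0003,0,0,0,0]]

```text
clock: 29.4
position: [0.542, 0.0905, 0.0313]
ee_rot: [-0.13, 0.737, 0.647, 0.148]
ft_force: [-2.5, -11.2, 1.1]
width: 1.005
finger_force: 5.7
```

Converted, 0.5 mm / 1000 = 0.0005, 0.3 mm / 1000 = 0.0003.

Request:
send_rows:
  plan:
    - [[0.0003,0,0.0001,0,0,0,0],[0.0005,0,0.0002,0,0,0,0],[0.0005,0,0.0002,0,0,0,0]]

```text
clock: 29.7
position: [0.542, 0.0905, 0.0313]
ee_rot: [-0.13, 0.737, 0.647, 0.148]
ft_force: [-4.5, -13.1, 1.9]
width: 1.001
finger_force: 6.8
```

Converted, 0.9 mm / 1000 = 0.0009, 0.6 mm / 1000 = 0.0006.

Request:
send_rows:
  plan:
    - [[0.0003,0,0.0001,0,0,0,0],[0.0006,0,0.0002,0,0,0,0],[0.0009,0,0.0003,0,0,0,0],[0.0009,0,0.0003,0,0,0,0]]

```text
clock: 30.1
position: [0.5421, 0.0907, 0.0313]
ee_rot: [-0.13, 0.737, 0.647, 0.147]
ft_force: [-6.3, -16.7, 2.3]
width: 1.001
finger_force: 8.6
```

```bash
python3 p.py
cat > e.py <<'E'
from h import *
# refined silhouettes in top only + brightness profile along bay y through the board/crate gap, scene view
bay=(.551,.1626,-.130);B=R.from_euler('z',bay[2])
g=cv2.cvtColor(env.grab_frame('top'),cv2.COLOR_BGR2GRAY)
for x in(-.06,0,.06):
    ys=np.arange(.06,.112,.002); px=proj('top',[B.apply([x,y,.08])+[*bay[:2],0] for y in ys])
    v=cv2.remap(g,px[:,0].astype(np.float32)[None],px[:,1].astype(np.float32)[None],1)[0]; print(x,v)
E
python3 e.py
```

```text
30.1 [0.5421 0.0907 0.0313] [ -6.3124 -16.6963   2.2789] 1.0005460238933601
in bay [ 0.0005 -0.0725  0.0313] F bay [ -4.0947 -17.3738   2.2789]
-0.06 [117 117 118 118 118 120  90  54  65 139 152 142 119  89  62 127 155 163
 160 158 156 154 154 149 124 138]
0 [117 117 116 117 118 101  72  46  44 116 141 134 107  76  78 117 150 161
 158 157 155 154 150 130 135 144]
0.06 [118 118 117 117 118 108  83  50  76 110 132 132  97  64  90 142 161 157
 155 153 152 150 152 142 135 139]
```

Run:
```python
from h import *
bay=(.551,.1626,-.130);B=R.from_euler('z',bay[2])
for Y in(.084,.088,.092):
    p=proj('top',B.apply([0,Y,.11])+[*bay[:2],0])[0]; print(Y,'board top edge appears at',(B.inv().apply(at('top',p,.08)-[*bay[:2],0]))[1])
```

```text
0.084 board top edge appears at 0.08788972023624275
0.088 board top edge appears at 0.09198674066761789
0.092 board top edge appears at 0.09608376109899316
```

Converted, -120 mm / 1000 = -0.12, -90 mm / 1000 = -0.09.

Request:
send_rows:
  plan:
    - [[-0.002,0,-0.0008,0,0,0,0],[-0.005,0,-0.002,0,0,0,0],[-0.014,0,-0.006,0,0,0,0],[-0.028,0,-0.012,0,0,0,0],[-0.046,0,-0.02,0,0,0,0],[-0.06,0,-0.05,0,0,0,0],[-0.065,0,-0.09,0,0,0,0],[-0.07,0,-0.12,0,0,0,0],[-0.07,0,-0.12,0,0,0,0]]

```text
clock: 31.05
position: [0.5303, -0.0205, 0.1182]
ee_rot: [-0.128, 0.737, 0.646, 0.15]
ft_force: [0.3, 0.5, -0.4]
width: 0.998
finger_force: 0.0
```

```bash
python3 p.py; python3 e.py; sed -i 's/np.arange(-.095,-.045,.0025)/np.arange(-.075,-.055,.001)/;s/(-.02,0,.02)/(-.03,-.015,0,.015,.03)/;s/(0,-.04,-.08,-.13)/(0,-.02,-.05)/g' m.py; python3 m.py|head -6
```

```text
31.05 [ 0.5303 -0.0205  0.1182] [ 0.2875  0.513  -0.3636] 0.9976144007691616
in bay [ 0.0032 -0.1842  0.1182] F bay [ 0.2185  0.5459 -0.3636]
-0.06 [122 121 121 121 121 119  88  56  69 142 156 146 123  91  63 130 159 167
 165 163 161 159 159 154 128 142]
0 [120 121 121 121 122 105  75  47  46 119 145 138 110  77  80 120 155 166
 164 162 160 158 154 134 138 148]
0.06 [121 121 120 119 121 112  85  51  78 113 137 135 100  67  92 146 166 161
 159 157 156 155 157 146 138 143]
(np.int64(940), [np.int64(127), np.int64(813)], np.float64(-0.067), 0, -0.015, 0)
(np.int64(947), [np.int64(158), np.int64(789)], np.float64(-0.068), 0, 0, -0.02)
(np.int64(951), [np.int64(154), np.int64(797)], np.float64(-0.068), 0, -0.015, -0.02)
(np.int64(951), [np.int64(155), np.int64(796)], np.float64(-0.068), 0, 0, 0)
(np.int64(954), [np.int64(194), np.int64(760)], np.float64(-0.07), 0, -0.015, -0.05)
(np.int64(956), [np.int64(187), np.int64(769)], np.float64(-0.069), 0, 0, -0.02)
```

```bash
python3 -c "
from h import *
print(env.finish_job())"
```

```text
the job is handed in; nothing more can be done
None
```

I handed the job in at about 31 s. By force and image measurements the crate lies flat and square in the bay, pressed against the back board (last push about 17 N at the wrist), with the arm clear. No verdict came back, and I had no picture views left to look at the final placing.

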